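Open the workshop's blade store with its combination dial

ROBOT

A 7-joint arm with a two-finger parallel gripper is mounted at the origin on the work surface. World frame = base frame: x ahead of the robot, y to its left, z up, the work surface at z = 0. Lengths are in mm, angles in rad, forces in N, time in s.
With the tool pointing down it reaches from about 375 to 925 mm from the base axis. Payload 3.1 kg.
Tool frame: the origin (TCP) lies midway between the tips of the shut fingers; the grasp point (between the pads) lies 19 mm behind it; z points along the fingers, y is the direction in which the jaws open and shut (so a half turn about z gives the same grasp; the last joint's range is limited). The gripper opens to 85 mm and grips with 20 to 120 N. Pads are 22 mm wide; open, the fingers measure 114 mm over their backs; the gripper's body (76 mm by 85 mm) begins 54 mm behind the grasp point. The pads swing forward as they close: fully open they stand 13 mm farther back than shut.
Start: joints at [-1.427, 0.383, 0.044, 1.598, -0.018, 1.161, -0.05], TCP at [155.62, 631.099, 231.269] pointing down, gripper open.
Joint ranges: [-2.61, 2.61], [-0.41, 2.15], [-1.48, 1.57], [0, 2.5], [-1.57, 4.71], [0.05, 1.97], [-2.85, 2.85]. Speed limits (rad/s): [2.79, 2.79, 3.14, 3.14, 3.14, 3.14, 3.14].

INTERFACE

Orientations are given as a 3x3 rotation matrix whose columns are the frame's x, y, z axes.
In Python, from bench import ctrl gives the robot as it stands. The module is installed in compiled form; this text tells all that it offers. Calls block until the motion is done:
- ctrl.move_pose(position, orientation): joint-space move of the TCP to a pose.
- ctrl.line_to(position, frame=None, rate=150, f_stop=None): straight line of the TCP; frame=None keeps the orientation; rate is the mean speed in mm/s. With f_stop (N) it stops when the force on the tool has changed by that much, and returns True; else False.
- ctrl.movej(angles): joint-space move.
- ctrl.ungrasp() and ctrl.grasp(strength=None): open the fingers fully, or close them until they stop; strength is the grip in N (None keeps the last).
- ctrl.dwell(seconds).
- ctrl.ik(position, orientation): joint angles nearest the present ones, or None.
- ctrl.observe(): the state.
- ctrl.snapshot(name): name is "side" or "top"; returns the picture (384x512x3 uint8, red, green, blue); there is no depth.
- ctrl.get_calibration(name): a dict with "fx", "fy", "cx", "cy" (pixels), "rvec" (rotation vector, rad) and "tvec" (3), from world to camera coordinates, as OpenCV has them. Camera axes: x right, y down, z forward; pixel columns grow to the right and rows downward; lengths in mm; the calibration is good to about 2 mm. A picture is of the moment at which its call begins. get_calibration takes no time and is no camera call.
A pose or a line that the arm cannot do raises ctrl.PlanningError and nothing moves.
- ctrl.hand_in(): hands the job in, once; it reports no verdict.
The state is a dict: "clock": time; "joints": joint angles; "qvel": joint speeds; "tau": joint torques, N m; "eef_pos": TCP position; "ee_rot": TCP orientation; "wrist_force": force on the tool from outside, world axes, zero at the start; "wrist_torque": the same for the moment, N m; "width": finger opening in mm.
Only numpy, scipy, OpenCV 4.12 (cv2) and the standard library are available. Lean on these libraries where they do the work, as an engineer would, in place of code of your own. Each camera call takes 0.05 s, during which the arm holds its last target.

TASK

Open the locked blade store: turn its dial left (anticlockwise) to the 10 o'clock mark, then right (clockwise) to about the 1 o'clock mark, where the lock drops in, the steel pin sinks and the dial comes up against a stop. Hold it snugly against that stop for a moment, with light pressure and without forcing it, then let go of it and slide the cover at least 80 mm open by its handle and let go, leaving the tub, the brush jar and the paint scraper where they are.

Things in the scene. Friction and masses are not known exactly. Their poses are not given: they have to be found in the camera images.
- store: Blade store: fixed grey steel box, 190 mm (x) by 280 mm (y), top plate 90 mm high. Origin: centre of its underside; at yaw 0 x points away from the robot, y left, z up. The dial is on its left half (axis at x 0, y +70 mm), the sliding cover on its right half. Twelve light marks surround the dial like a clock seen from above.
- mark12 (a point): Fixed point on the dial's face towards the 12 o'clock mark (the broad square one, in the store's +x direction from the dial's axis), 38 mm from the axis, 6 mm above the top plate: the pointer's tip is here when the dial is at 12. Marks are 30 degrees apart: 3 lies towards the store's -y, 6 towards -x, 9 towards +y (these three are long thin marks, the rest short).
- mark10 (a point): The same for 10 o'clock: where the pointer's tip stands when the dial is at 10 (60 degrees left, anticlockwise, of 12).
- mark1 (a point): The same for 1 o'clock: where the pointer's tip stands when the dial is at 1 (30 degrees right, clockwise, of 12).
- dial: Dial: black skirt (radius 30 mm, 10 mm high) with an upright grip bar across it, 58 mm long, 14 mm wide, top 46 mm above the top plate. Origin on its axis at the top plate; x runs along the bar to the pointer (white line on one half of the bar, white nib on the skirt), z up. Turns with 0.05 to 0.1 Nm of friction, stays where left; starts between about 11:25 and 12:20 of the clock.
- dial_pointer (a point): Tip of the pointer nib, 38 mm from the dial's axis along the dial's x. Where the leftward turn ends sets a hidden wheel, picked up on the way: it must end at mark 10 within 8 degrees (turning back a little does not undo an overrun). Turning right then leaves the wheel alone; near mark 1 the bolt drops in and within the next 8 degrees the dial meets the bolt.
- dial_grip (a point): Point on the dial's axis 32 mm above the top plate (122 mm above the table), height to grip the bar on its long sides. Axes as the dial's.
- lock_case: Hidden lock under the dial (origin on the dial's axis at the top plate, axes as the store's). Where its bolt stops the dial differs from lock to lock, up to 15 degrees either side of mark 1: feel for it. Against the bolt the dial's springy spindle winds up, 4 Nm/rad. Snug: 0.15 to 0.4 Nm above the free-turning torque (which wavers by 0.1 Nm), 5 to 20 N on the bolt; above 20 N it is damaged.
- pin (a joint): Locking pin: steel, 10 mm in diameter, stands 11 mm proud of the top plate at x -56, y +12 mm in the store's frame, inside the eye of the cover. 0 to 0.004: up, cover blocked (2 mm of play); about 0.0125: sunk, cover free. It sinks by itself when the lock drops in; not to be handled.
- cover (a joint): Sliding aluminium cover, 156 mm (x) by 122 mm (y), 6 mm thick: metres it has slid in the store's -y direction (right). 0 shut, 0.095 at its end stop. Friction 2 to 3 N, stays where left.
- cover_handle (a point): Centre of the cover's handle: black bar 88 mm long along the store's x, 14 mm wide, 14 mm high, centre 34 mm above the top plate (124 mm above the table), on two round posts 72 mm apart. At y -72 mm in the store's frame when shut; moves with the cover.
- tub: Bystander: closed white paint tub, 106 mm across, 95 mm high, left of the store. Origin: centre of its underside.
- brush_jar: Bystander: glass jar of brushes, 76 mm across, 100 mm high (brushes to 180 mm), beyond the store on the left. Origin: centre of its underside.
- scraper: Bystander: paint scraper with a broad steel blade and wooden handle, 200 mm long, lying on the table before the store. Origin: centre of its underside.

How it is judged (in metres and radians):
On the way, in this order (a step that is already met when the one before it is completed fails the run):
1. the dial's pointer is at mark 10 (within about 8 degrees) (distance between dial_pointer and mark10 below 0.0057 m), for 0.1 s.
2. the pin has sunk and the dial is turned snugly against the bolt (5 N or more), with the cover still shut (value of joint pin above 0.009 m and contact force between dial and bolt above 5 N and value of joint cover below 0.01 m), for 0.3 s.
3. the cover has been slid at least 78 mm open (value of joint cover above 0.078 m), for 0.3 s.
At the end, for the whole second after the job is handed in: the cover is at least 78 mm open and at rest, the pin is sunk more than 9 mm, and the dial's pointer is left within 32 degrees of mark 1 (value of joint cover above 0.078 m and value of joint pin above 0.009 m and velocity of joint cover between -0.01 and 0.01 m/s and distance between dial_pointer and mark1 below 0.021 m); the robot touches nothing.
It fails at once if the dial is forced against the bolt: more than 20 N between the dial and the lock's bolt (contact force between dial and bolt above 20 N).
It fails at once if the tub, the brush jar or the paint scraper is moved more than 25 mm (distance of any of tub, brush_jar, scraper from where it was at the start of the episode above 0.025 m).
It also fails if it takes over 64 s, if anything falls off the work surface, if the arm or the gripper's body presses on something with over 40 N, if the wrist force passes 120 N, or if a joint passes its speed limit or range.

## Working session

There is one attempt and no reset: what is moved stays moved. The work goes in short steps, each a Python script; the robot and the scene stay as the last script left them, time stands still between calls to the robot, and variables do not carry over. Pictures are saved under pics/ and viewed, and the job is handed in when it is done.

```bash
mkdir -p pics
python3 - <<'E'
from bench import ctrl
import cv2
for n in ("top","side"):
    im=ctrl.snapshot(n); cv2.imwrite(f"pics/{n}0.png",im[:,:,::-1]); print(n,ctrl.get_calibration(n))
s=ctrl.observe(); print(s)
E
```

```text
top {'fx': 400.33639027915194, 'fy': 400.33639027915194, 'cx': 252.2210571080148, 'cy': 190.56687644207196, 'rvec': array([ 2.17790193, -2.15597431,  0.09607508]), 'tvec': array([110.58468516, 617.17012286, 733.96617406])}
side {'fx': 499.5993908037273, 'fy': 499.5993908037273, 'cx': 248.5614687175103, 'cy': 183.9449500786641, 'rvec': array([ 0.1444362 , -2.87360512,  1.12257653]), 'tvec': array([611.1252682 ,   8.25288585, 979.53874592])}
{'clock': 0.1, 'joints': array([-1.42679887,  0.3837752 ,  0.04380668,  1.59941445, -0.01794638,
        1.16122856, -0.04991343]), 'qvel': array([ 8.23891670e-04, -1.28867706e-03,  1.67117103e-04, -1.91994691e-03,
       -3.56469639e-05, -4.08511175e-05,  1.04596258e-03]), 'tau': array([ 2.86569433e-03, -4.34727645e+01,  1.02938019e+00, -2.50452858e+01,
        1.09227034e-02,  5.43414979e-03,  1.15716725e-05]), 'eef_pos': array([155.40423588, 630.25895341, 229.99927851]), 'ee_rot': array([[-9.70927298e-01,  2.39374020e-01, -5.09842397e-04],
       [ 2.39374551e-01,  9.70924384e-01, -2.38013065e-03],
       [-7.47230250e-05, -2.43297712e-03, -9.99997038e-01]]), 'wrist_force': array([ 0.46126627, -0.3072447 ,  0.77415924]), 'wrist_torque': array([-0.00508676,  0.00693676, -0.02540114]), 'width': 85.53044747661365}
```

View pics/top0.png

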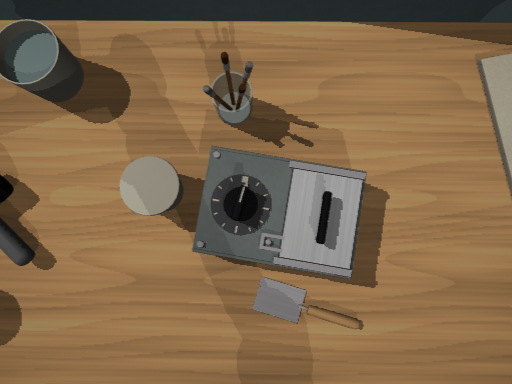

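View pics/side0.png

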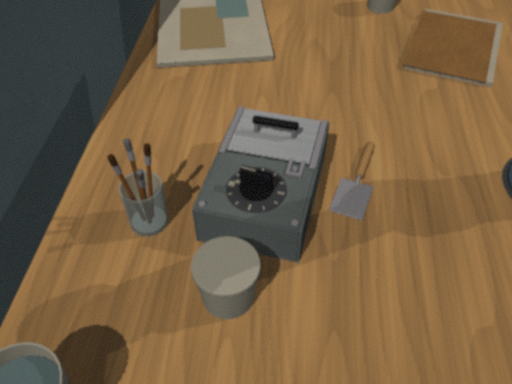

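The top view shows the store at about (280,210) px. The dial is at (241,204) and points slightly right of up. The handle is at (324,217), the tub at (150,186), the jar at (234,97) and the scraper at (280,300). I'll enlarge the store.

Run:
```python
import cv2
im=cv2.imread("pics/top0.png"); c=im[135:285,180:380]; cv2.imwrite("pics/top0z.png",cv2.resize(c,None,fx=4,fy=4,interpolation=cv2.INTER_CUBIC))
im=cv2.imread("pics/side0.png"); c=im[100:260,185:345]; cv2.imwrite("pics/side0z.png",cv2.resize(c,(600,600),interpolation=cv2.INTER_CUBIC))
```

```text
(no output)
```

View pics/top0z.png

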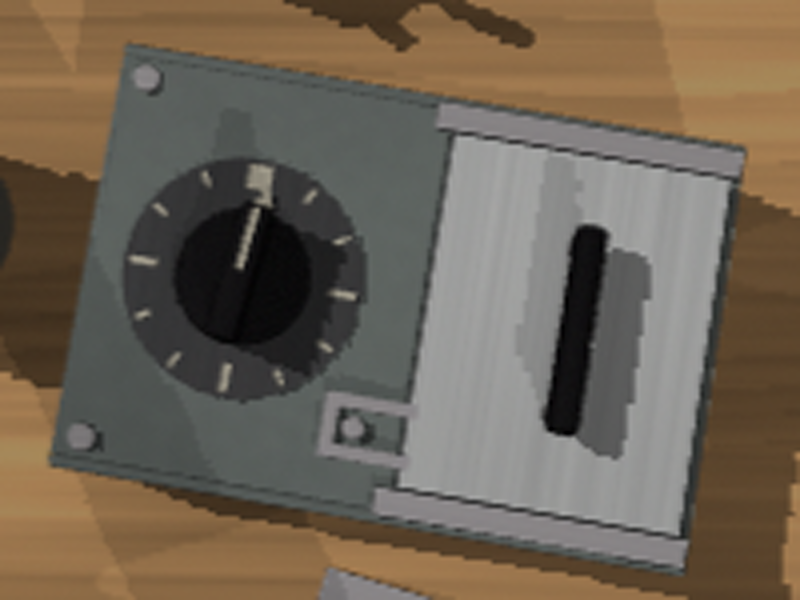

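View pics/side0z.png

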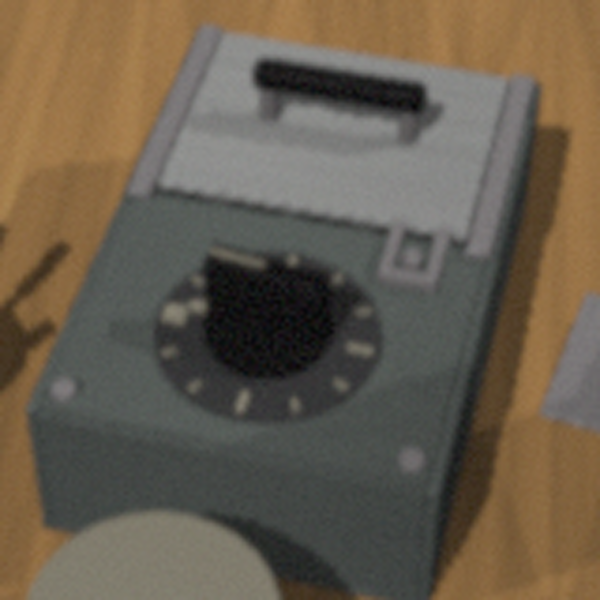

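```bash
cat > h.py <<'E'
import numpy as np, cv2
from bench import ctrl
def ray(name,px):
    c=ctrl.get_calibration(name); R=cv2.Rodrigues(np.array(c["rvec"]))[0]; t=np.array(c["tvec"])
    d=R.T@np.array([(px[0]-c["cx"])/c["fx"],(px[1]-c["cy"])/c["fy"],1.]); return -R.T@t,d
def onz(name,px,z):
    o,d=ray(name,px); return o+d*(z-o[2])/d[2]
def proj(name,p):
    c=ctrl.get_calibration(name); K=np.array([[c["fx"],0,c["cx"]],[0,c["fy"],c["cy"]],[0,0,1]])
    return cv2.projectPoints(np.array([p],float),np.array(c["rvec"]),np.array(c["tvec"]),K,None)[0].ravel()
E
python3 - <<'E'
from h import *
Z=lambda p:(180+(p[0]-1.5)/4,135+(p[1]-1.5)/4)
S=lambda p:(185+(p[0]+.5)*160/600-.5,100+(p[1]+.5)*160/600-.5)
q=lambda p,z:onz("top",Z(p),z).round(1)
qs=lambda p,z:onz("side",S(p),z).round(1)
print("cam",ray("top",(0,0))[0],ray("side",(0,0))[0])
for n,p,z in [("farleft",(127,45),90),("nearleft",(52,465),90),("nearright",(686,572),90),("farright",(745,148),90),("m9",(143,261),92),("m3",(344,296),92),("m6",(225,377),92),("m12",(260,180),92),("l0",(240,268),136),("l1",(258,206),136),("h0",(592,230),131),("h1",(562,432),131),("pin",(353,429),101),("screwF",(146,78),92),("screwN",(81,436),92)]: print(n,q(p,z)[:2])
for n,p,z in [("m12",(174,314),92),("m6",(361,349),92),("m9",(242,402),92),("m3",(293,260),92),("l0",(265,264),136),("l1",(212,250),136),("h0",(260,72),131),("h1",(422,96),131),("pin",(413,258),101),("screwF",(63,387),92),("screwN",(411,459),92),("cFL",(30,408),90),("cNL",(437,488),90)]: print("side",n,qs(p,z)[:2])
E
```

```text
cam [541.4550617  109.48516281 791.62724377] [526.47992389 718.53664465 734.54907144]
farleft [689.5 189.9]
nearleft [503.9 218.7]
nearright [461.3 -55.5]
farright [645.7 -84. ]
m9 [593.  180.7]
m3 [578.5  92.5]
m6 [542.7 144. ]
m12 [629.2 129.8]
l0 [587.3 136.3]
l1 [612.9 129.2]
h0 [604.8  -9. ]
h1 [521.8   3.9]
pin [521.2  88.4]
screwF [674.3 180.9]
screwN [516.6 206.1]
side m12 [630.2 130.9]
side m6 [541.8 144.7]
side m9 [592.8 181.4]
side m3 [577.9  90.6]
side l0 [586.6 137.3]
side l1 [611.1 130.7]
side h0 [ 6.025e+02 -4.000e-01]
side h1 [521.5  10.7]
side pin [520.7  92.9]
side screwF [674.3 180.2]
side screwN [516.1 206.8]
side cFL [687.5 192.1]
side cNL [504.3 220. ]
```

```bash
cat >> h.py <<'E'
YAW=-9.0; AX=np.array([585.9,136.6]); C=np.array([575.0,67.4])
def fr(b): # b: world bar angle deg, tool down, jaws perpendicular
    a=np.radians(b+90); y=np.array([np.cos(a),np.sin(a),0]); z=np.array([0,0,-1.]); return np.column_stack([np.cross(y,z),y,z])
def st(x,y):
    a=np.radians(YAW); return C+np.array([np.cos(a)*x-np.sin(a)*y,np.sin(a)*x+np.cos(a)*y])
E
python3 - <<'E'
from h import *
print(st(0,70),st(0,-72),st(-56,12))
for b in (-75,-40,-15,20,51,58): print(b,np.round(ctrl.ik([*AX,105],fr(b)),3))
for d in (0,88): print(np.round(ctrl.ik([*st(0,-72-d),105],fr(-9)),3))
ctrl.move_pose([*AX,200],fr(-15))
s=ctrl.observe(); print(s["clock"],s["joints"],s["eef_pos"],s["wrist_force"],s["wrist_torque"])
ctrl.line_to([*AX,105],rate=100,f_stop=8)
s=ctrl.observe(); print(s["clock"],s["joints"],s["eef_pos"],s["wrist_force"],s["wrist_torque"])
for n in ("top","side"):
    im=ctrl.snapshot(n)[:,:,::-1]; im=im[80:300,150:400] ; cv2.imwrite(f"pics/{n}1.png",cv2.resize(im,None,fx=2.5,fy=2.5))
E
```

```text
[585.95041255 136.53818384] [563.73671852  -3.71356052] [521.56666651  88.01259013]
-75 [-0.78   0.495  0.605  1.841 -0.348  0.913  0.246]
-40 [-0.734  0.481  0.544  1.839 -0.309  0.907  0.825]
-15 [-0.682  0.468  0.477  1.837 -0.267  0.901  1.227]
20 [-0.6    0.452  0.373  1.833 -0.206  0.895  1.788]
51 [-0.542  0.444  0.3    1.83  -0.164  0.892  2.295]
58 [-0.516  0.441  0.268  1.828 -0.146  0.891  2.403]
[-0.676  0.461  0.743  1.938 -0.397  0.893  1.683]
[-0.621  0.496  0.873  1.957 -0.48   0.909  1.912]
2.4333 [-0.73976776  0.35308063  0.53760461  1.76996501 -0.20375837  1.07394498
  1.18019563] [585.5886819  138.51280522 199.91990328] [-0.55748868  0.16137604 -0.34486437] [-0.00251901 -0.01167171  0.02862532]
3.5333 [-0.69768956  0.47072355  0.49719166  1.83620087 -0.27935135  0.90240865
  1.23725065] [586.70543198 136.70481809 105.80955018] [-0.5565908  -0.10663847  1.17322851] [-0.02229274 -0.01767538 -0.00899398]
```

View pics/top1.png

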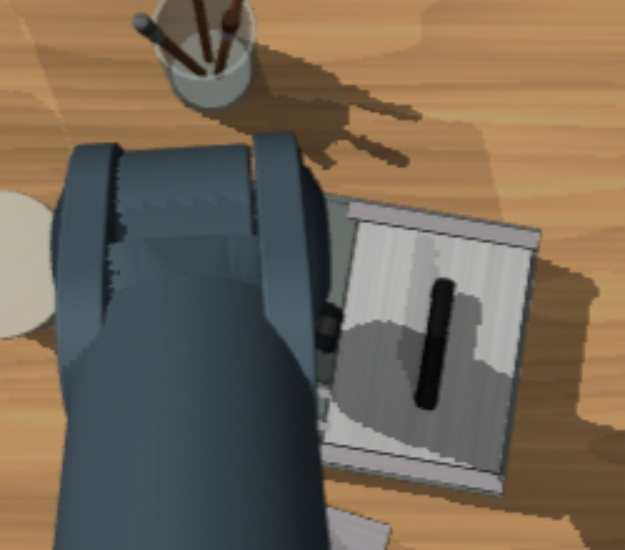

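View pics/side1.png

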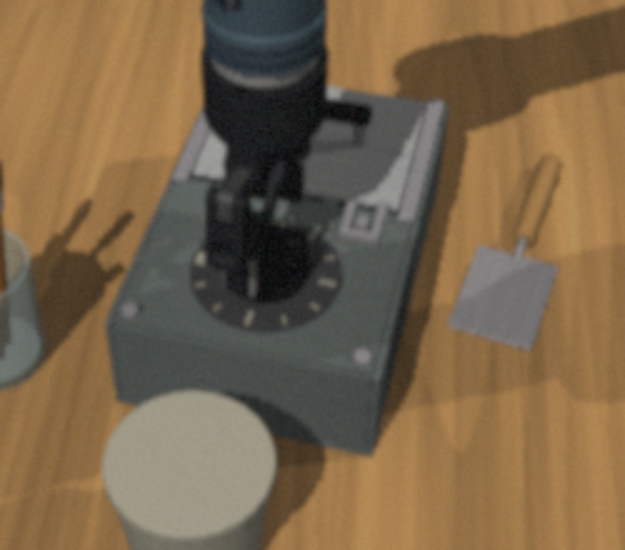

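```bash
cat >> h.py <<'E'
def ang(s=None):
    R=(s or ctrl.observe())["ee_rot"]; return np.degrees(np.arctan2(R[1,1],R[0,1]))-90
def rep(t=""):
    s=ctrl.observe(); print(t,round(s["clock"],2),"ang",round(ang(s),2),"rel",round(ang(s)-YAW,2),"Tz",round(s["wrist_torque"][2],3),"tau7",round(s["tau"][6],3),"F",s["wrist_force"].round(1),"p",s["eef_pos"].round(1),"w",round(s["width"],1)); return s
E
python3 - <<'E'
from h import *
s=rep("pre"); np.save("q0.npy",s["joints"])
ctrl.grasp(60); s=rep("grasp")
q=s["joints"].copy(); np.save("q0.npy",q)
print(q)
q[6]+=np.radians(10); ctrl.movej(q); rep("+10"); 
ctrl.dwell(0.2); rep()
E
```

```text
pre 3.63 ang -15.0 rel -6.0 Tz -0.069 tau7 -0.0 F [ 0.1 -0.2  0.3] p [586.7 136.8 106. ] w 85.6
grasp 4.28 ang -14.93 rel -5.93 Tz -0.025 tau7 0.086 F [ 0.7  3.5 -0.4] p [586.3 138.5 105.3] w 13.2
[-0.69832406  0.47127752  0.49531076  1.8362085  -0.28085226  0.90187549
  1.23710883]
+10 4.58 ang -5.09 rel 3.91 Tz 0.037 tau7 0.024 F [ 0.1  1.2 -0. ] p [586.3 138.4 105.3] w 13.1
 4.78 ang -5.03 rel 3.97 Tz -0.066 tau7 0.03 F [1.  2.5 0.6] p [586.4 138.5 105.3] w 13.1
```

Run:
```python
from h import *
q=np.load("q0.npy"); j=q[6]; a0=-14.93
for rel in (25,42,52,57):
    q[6]=j+np.radians(rel+YAW-a0); ctrl.movej(q); rep(str(rel))
im=ctrl.snapshot("side")[:,:,::-1]; im=im[100:260,185:345] ; cv2.imwrite(f"pics/side2.png",cv2.resize(im,(600,600),interpolation=cv2.INTER_CUBIC))
```

```text
25 5.22 ang 15.82 rel 24.82 Tz 0.004 tau7 0.028 F [0.7 1.9 1.4] p [586.4 138.4 105.3] w 13.4
42 5.6 ang 32.76 rel 41.76 Tz 0.001 tau7 0.038 F [0.2 1.9 1. ] p [586.4 138.3 105.3] w 12.7
52 5.89 ang 42.7 rel 51.7 Tz -0.004 tau7 0.092 F [1.  0.4 1.4] p [586.4 138.3 105.3] w 13.5
57 6.14 ang 47.72 rel 56.72 Tz -0.096 tau7 0.112 F [ 1.  -0.2  0.9] p [586.4 138.3 105.3] w 13.3
```

View pics/side2.png

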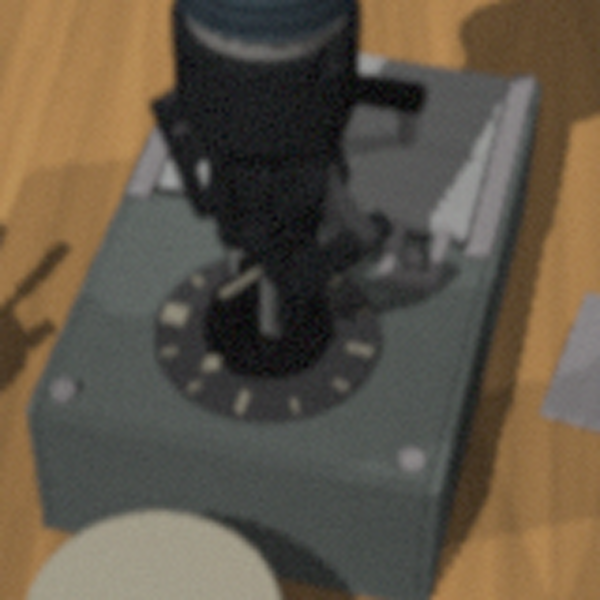

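The nib is at about (211,362) in the zoom, just short of mark 10 at (195,386). I'll compute its angle.

Run:
```python
from h import *
S=lambda p:(185+(p[0]+.5)*160/600-.5,100+(p[1]+.5)*160/600-.5)
for c in (AX,np.array([586.3,137.5])):
  for n,p,z in (("nib",(211,362),96),("m10",(195,386),92),("m12",(174,314),92),("m9",(242,402),92),("line",(222,296),136)):
    d=onz("side",S(p),z)[:2]-c; print(n,np.hypot(*d).round(1),(np.degrees(np.arctan2(d[1],d[0]))-YAW).round(1))
q=np.load("q0.npy"); j=q[6]; a0=-14.93
q[6]=j+np.radians(60.3+YAW-a0); ctrl.movej(q); rep("60"); ctrl.dwell(0.25); rep()
```

```text
nib 34.7 57.3
m10 47.4 61.2
m12 44.6 1.7
m9 45.3 90.2
line 28.1 60.3
nib 33.7 56.8
m10 46.4 60.9
m12 44.4 0.5
m9 44.4 90.5
line 27.1 59.8
60 6.44 ang 51.12 rel 60.12 Tz -0.088 tau7 0.103 F [ 0.9 -0.4 -0.1] p [586.4 138.2 105.3] w 13.1
 6.69 ang 51.21 rel 60.21 Tz -0.127 tau7 0.161 F [1.2 1.1 0.2] p [586.5 138.3 105.3] w 13.2
```

```bash
cat >> h.py <<'E'
def samp(n=8,dt=0.02):
    T=[];U=[];A=[]
    for _ in range(n):
        ctrl.dwell(dt); s=ctrl.observe(); T.append(s["wrist_torque"][2]);U.append(s["tau"][6]);A.append(ang(s))
    return np.mean(T),np.mean(U),np.mean(A)-YAW,s["clock"]
E
python3 - <<'E'
from h import *
q=np.load("q0.npy"); j=q[6]; a0=-14.93
def go(rel): q[6]=j+np.radians(rel+YAW-a0); ctrl.movej(q)
base=[]
for rel in (40,20,5,-5,-8): go(rel); r=samp(); print(rel,np.round(r,3))
rel=-8.
while rel>-56:
    rel-=1; go(rel); r=samp(); print(rel,np.round(r,3),"lag",round(r[2]-rel,2))
    base.append(r[1:2]+r[0:1])
    b=np.median(base[:-3] if len(base)>6 else base,axis=0)
    d=np.array(base[-1])-b
    if len(base)>4 and (d[0]<-0.16 or d[1]>0.2): print("STOP",d,b); break
E
```

```text
40 [ 0.104 -0.082 40.116  7.258]
20 [ 0.083 -0.076 20.138  7.817]
5 [ 0.058 -0.074  5.163  8.308]
-5 [ 0.044 -0.042 -4.818  8.733]
-8 [ 0.067 -0.06  -7.9    9.117]
-9.0 [ 0.091 -0.07  -8.981  9.5  ] lag 0.02
-10.0 [ -0.121   0.133 -10.036   9.883] lag -0.04
-11.0 [ -0.123   0.11  -11.006  10.267] lag -0.01
-12.0 [ -0.073   0.071 -11.996  10.65 ] lag 0.0
-13.0 [ -0.078   0.075 -13.002  11.033] lag -0.0
-14.0 [ -0.066   0.064 -14.002  11.417] lag -0.0
-15.0 [ -0.041   0.047 -14.999  11.8  ] lag 0.0
-16.0 [ -0.059   0.047 -16.002  12.183] lag -0.0
-17.0 [ -0.055   0.047 -17.001  12.567] lag -0.0
-18.0 [ -0.047   0.046 -18.003  12.95 ] lag -0.0
-19.0 [ -0.049   0.046 -19.004  13.333] lag -0.0
-20.0 [ -0.033   0.046 -20.002  13.717] lag -0.0
-21.0 [ -0.058   0.046 -21.003  14.1  ] lag -0.0
-22.0 [ -0.055   0.046 -22.003  14.483] lag -0.0
-23.0 [ -0.035   0.034 -23.     14.867] lag -0.0
-24.0 [-9.0000e-03 -1.3000e-02 -2.3994e+01  1.5250e+01] lag 0.01
-25.0 [  0.06   -0.062 -24.995  15.633] lag 0.01
-26.0 [  0.115  -0.112 -25.993  16.017] lag 0.01
-27.0 [  0.164  -0.163 -26.993  16.4  ] lag 0.01
STOP [-0.20922133  0.21893755] [ 0.04652479 -0.05499837]
```

Run:
```python
from h import *
im=ctrl.snapshot("side")[:,:,::-1]; im=im[100:260,185:345] ; cv2.imwrite(f"pics/side3.png",cv2.resize(im,(600,600),interpolation=cv2.INTER_CUBIC))
rep()
```

```text
16.45 ang -36.0 rel -27.0 Tz 0.162 tau7 -0.167 F [2.9 3.7 0.5] p [586.4 138.6 105.3] w 13.2
```

View pics/side3.png

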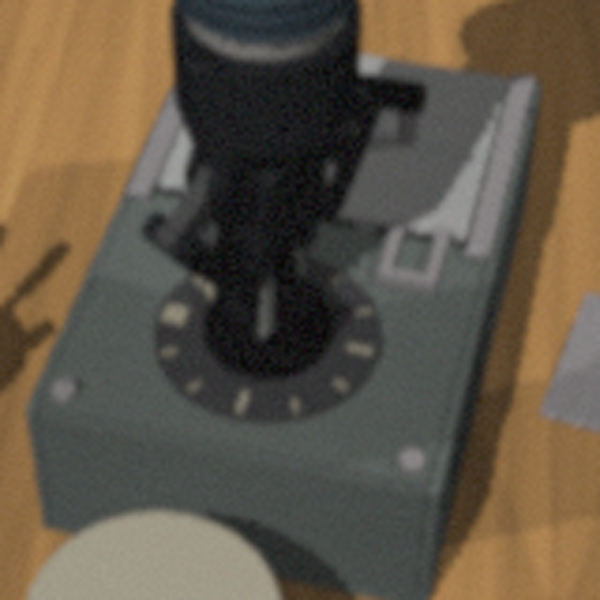

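The pin's eye is empty, so the pin has sunk. Torque has been rising steadily since about -23° (rel), so the dial is on the bolt. I'll tighten gently to about 0.26 Nm at rest. That falls in the window whichever way friction acts.

Run:
```python
from h import *
q=np.load("q0.npy"); j=q[6]; a0=-14.93
def go(rel): q[6]=j+np.radians(rel+YAW-a0); ctrl.movej(q)
rel=-27
while rel>-30:
    rel-=.5; go(rel); r=samp(); print(rel,np.round(r,3))
    if r[0]>0.25 or r[1]<-0.25: break
for _ in range(4): print("hold",np.round(samp(),3))
```

```text
-27.5 [  0.192  -0.185 -27.505  16.833]
-28.0 [  0.212  -0.211 -28.005  17.217]
-28.5 [  0.238  -0.237 -28.506  17.6  ]
-29.0 [  0.275  -0.263 -28.989  17.983]
hold [  0.268  -0.262 -28.99   18.117]
hold [  0.267  -0.262 -28.991  18.25 ]
hold [  0.267  -0.262 -28.99   18.383]
hold [  0.261  -0.262 -28.99   18.517]
```

The torque rose at a constant 0.05 Nm/deg with no friction flip. That puts the bolt load at about 0.2–0.3 Nm, inside the window, and it was held for over 0.5 s. Next I'll release, lift and look.

Run:
```python
from h import *
ctrl.ungrasp(); s=rep("open"); p=s["eef_pos"]
ctrl.line_to([p[0],p[1],175],rate=120); rep()
ctrl.move_pose([*st(0,-72),175],fr(-9)); s=rep()
for n,(a,b,c,d) in dict(side=(100,260,185,345),top=(135,285,180,380)).items():
    im=ctrl.snapshot(n)[:,:,::-1][a:b,c:d]; cv2.imwrite(f"pics/{n}4.png",cv2.resize(im,None,fx=3.75,fy=3.75,interpolation=cv2.INTER_CUBIC))
```

```text
open 19.21 ang -38.01 rel -29.01 Tz -0.003 tau7 -0.0 F [ 1.1 -0.   0.5] p [586.2 138.4 105.3] w 85.7
 19.94 ang -37.99 rel -28.99 Tz 0.039 tau7 -0.001 F [ 0.3  0.6 -0.4] p [585.7 138.4 174.5] w 85.5
 20.65 ang -9.04 rel -0.04 Tz 0.024 tau7 0.016 F [ 0.7  1.6 -0.1] p [563.4  -2.6 174.2] w 85.8
```

View pics/side4.png

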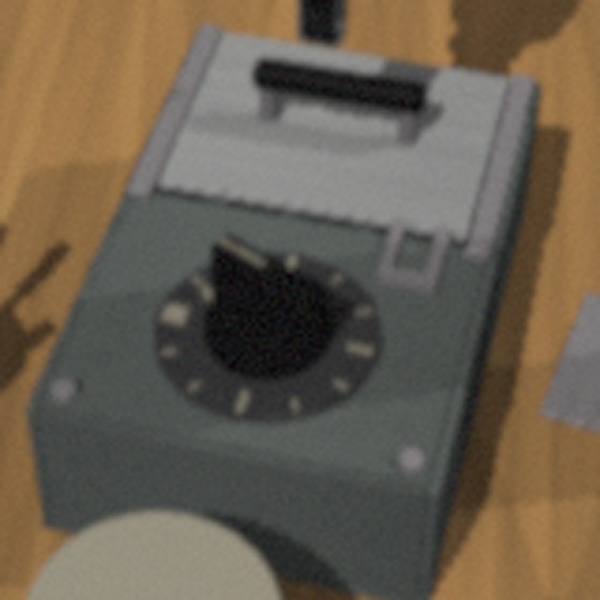

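View pics/top4.png

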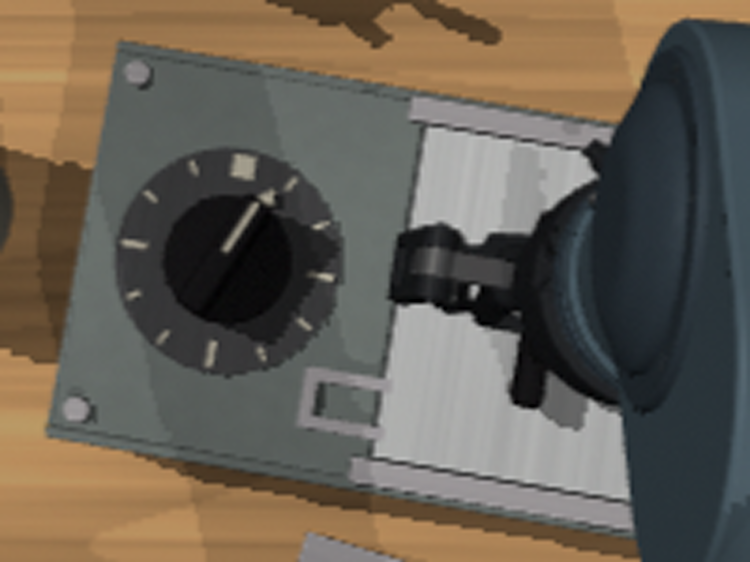

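The pin is sunk in both views (the eye is empty). The pointer rests just before mark 1, and the cover is still shut. Now the handle.

Run:
```python
from h import *
t=ctrl.line_to([*st(0,-72),106],rate=100,f_stop=8); rep(f"down {t}")
ctrl.grasp(40); s=rep("grasp")
p=s["eef_pos"]; u=(st(0,-1)-st(0,0))*90; 
t=ctrl.line_to([p[0]+u[0],p[1]+u[1],p[2]],rate=45,f_stop=20); s=rep(f"slid {t}")
print("moved",np.hypot(*(s["eef_pos"]-p)[:2]))
ctrl.dwell(.4)
```

```text
down False 21.59 ang -9.01 rel -0.01 Tz -0.022 tau7 0.001 F [ 0.1 -0.4  0.7] p [564.4  -3.7 106.5] w 85.2
grasp 22.24 ang -9.0 rel -0.0 Tz -0.061 tau7 0.068 F [-0.5  1.2  3.2] p [563.9  -3.3 106.4] w 13.1
slid False 24.38 ang -9.02 rel -0.02 Tz -0.009 tau7 0.052 F [-1.9  2.1  5.4] p [549.5 -92.9 106.4] w 13.5
moved 90.7680865246411
```

Run:
```python
from h import *
ctrl.ungrasp(); s=rep("open"); p=s["eef_pos"]
ctrl.line_to([p[0],p[1],230],rate=120); rep()
q=ctrl.observe()["joints"]; q[0]-=0.5; ctrl.movej(q); rep()
for n in ("top","side"): cv2.imwrite(f"pics/{n}5.png",ctrl.snapshot(n)[:,:,::-1])
```

```text
open 25.48 ang -8.99 rel 0.01 Tz 0.02 tau7 0.0 F [-0.2  0.1  0.7] p [549.9 -92.2 106.4] w 85.4
 26.66 ang -9.0 rel 0.0 Tz 0.032 tau7 -0.0 F [-0.1 -0.7  0.1] p [549.1 -92.1 229. ] w 85.7
 27.73 ang 19.46 rel 28.46 Tz -0.004 tau7 0.001 F [ 0.3 -0.7  0.6] p [526.6 180.1 228.9] w 85.3
```

View pics/top5.png

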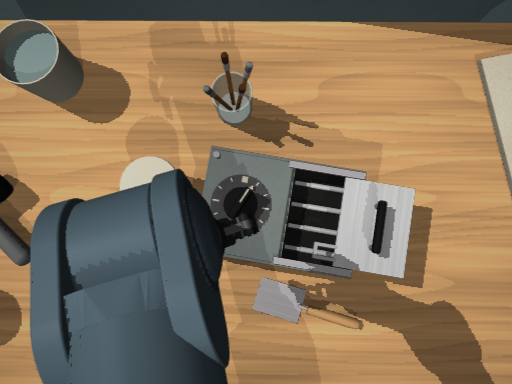

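View pics/side5.png

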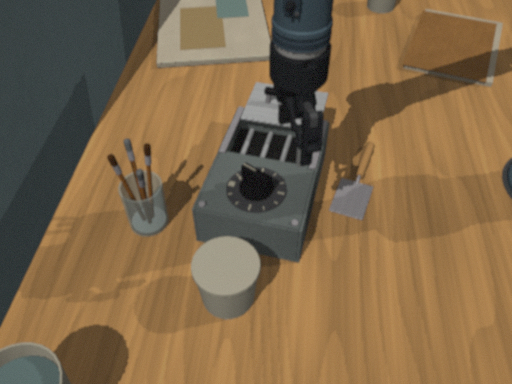

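The cover is open, with the handle at about (380,227) px. The pointer is near mark 1, and the tub, jar and scraper are where they were. I'll check the opening and hand in.

Run:
```python
from h import *
im=cv2.imread("pics/top5.png"); g=im.max(axis=2); m=(g<45).astype(np.uint8); m[:, :355]=0; m[:,430:]=0; m[:180]=0; m[270:]=0
n,l,s,c=cv2.connectedComponentsWithStats(m); k=1+np.argmax(s[1:,4]); print(s[k],c[k])
d=onz("top",c[k],131)[:2]-st(0,-72); a=np.radians(YAW); print("cover slid",d@np.array([np.sin(a),-np.cos(a)]))
ctrl.dwell(0.2); rep(); ctrl.hand_in()
```

```text
[371 201  16  53 433] [378.77598152 226.88452656]
cover slid 89.80499221575327
 28.02 ang 19.48 rel 28.48 Tz 0.011 tau7 -0.0 F [ 0.2  0.2 -0.3] p [526.6 180.9 229.1] w 85.4
the job is handed in; nothing more can be done
```

The blade store is open and I handed the job in at about 28 s of the 64 s allowed; no verdict is reported back.

- **Left turn:** I gripped the bar and turned the dial left to 60.2°, the 10 o'clock mark. The side camera put the pointer within about 1° of the gripper's angle when I checked at 57°.
- **Right turn:** I turned right in 1° steps and felt the bolt from about 23° right of 12. The side view showed the pin sunk by 27°.
- **Snug hold:** I tightened to about 0.26 Nm at the wrist and held it for about 0.5 s. That is an estimated 0.2–0.3 Nm on the bolt above friction. The bolt force cannot be read directly, and torque readings at rest changed sign after -10°, so this estimate carries some uncertainty.
- **Cover:** I released the dial and slid the cover by its handle, which moved 90 mm by both the arm and the top camera.
- **Last checks:** In the last pictures the pointer was near mark 1. I judged the tub, jar and scraper unmoved by eye rather than measuring them. The wrist force was near zero with the gripper lifted clear. The arm swung left over the store at about 230 mm instead of away to the right, but it touched nothing.

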